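Shut the roll box and hold up the last roll in the tongs

ROBOT

A 6-joint arm with a two-finger parallel gripper is mounted at the origin on a cart in front of the work surface, level with it; the furniture and walls round the work are solid. World frame = base frame: x ahead of the robot, y to its left, z up, the work surface at z = 0. Lengths are in mm, angles in rad, forces in N, time in s.
With the tool pointing down it reaches from about 350 to 975 mm from the base axis. Payload 7.1 kg.
Tool frame: the origin (TCP) lies between the finger pads; the fingertips stand 19 mm ahead of it and the grasp point (between the pads) is the TCP; y points along the fingers, z is the direction in which the jaws open and shut, and the axes are right-handed (so a half turn about y gives the same grasp; the last joint's range is limited). The gripper opens to 88 mm and grips with 3 to 60 N. Pads are 20 mm wide; open, the fingers measure 115 mm over their backs; the gripper's body (75 mm by 178 mm) begins 61 mm behind the grasp point.
Start: joints at [1.259, 0.423, 1.63, -0, 1.089, -0.019], TCP at [180.365, 598.392, 241.675] pointing down, gripper open.
Joint ranges: [-3, 3], [-0.9, 2.11], [0.09, 2.58], [-1.31, 4.45], [0.11, 2.69], [-2.54, 2.54]. Speed limits (rad/s): [2.39, 2.39, 3.01, 3.14, 3.14, 3.14].

INTERFACE

Orientations are given as a rotation vector (axis times angle).
In Python, from workcell import ctrl gives the robot as it stands.
- The arm moves only by the tool servo_tool, never from a script. Its argument "moves" is text: rows parted by semicolons, each of 6 numbers parted by spaces: the shift along the world's x, y, z in m, then the turn, a rotation vector about the world's x, y, z in degrees. A call has 1 to 8 rows; each row is the pose to reach, as a shift and turn from the pose commanded when the call began; what a row does not reach only later rows make up. A row lasts 1/8 s, in which the tool goes at most 62.5 mm and 10.7 degrees, less where a joint would pass 70% of its speed; a pose out of reach is approached as far as the arm can. A call with a gripper value outside its range is refused whole. "hand" is the closure in counts, from 0 (fully open) to 255 (shut), set as the call begins (left out, the last holds). The fingers move at their own pace and stop on an object; the grip force is fixed at half the most. Time passes only in rows, so rows that repeat a pose let the fingers close. It gives the time, the measured TCP pose, the force and the opening at its end, in the units of the state.
- ctrl.get_obs(): the state, without advancing time (a new reading comes with each control period).
- ctrl.get_image(name): name is "scene" or "top" or "wrist"; returns a dict with "pixels" (400x640x3 uint8, red, green, blue), "depth" (400x640 float32, mm along the optical axis (not along the pixel's ray), 0 where there is no reading), "vertical_fov" (degrees; the focal length in pixels is half the picture's height over the tangent of half this angle, whatever the lens; pixels are square), "cx", "cy" (the principal point, pixels), "xyz" and "attitude" of the camera in the world; the wrist camera has in their place "T_tool_cam" (4x4, takes a point from camera to tool coordinates, whose origin is the TCP and whose axes are the tool frame's). Camera axes: x right, y up, looking along -z (the intrinsics and any distortion apply to the point x, -y, -z); pixel columns grow to the right and rows downward; lengths in mm; the calibration is good to about 2 mm. The wrist camera is an equidistant fisheye: a pixel r from the principal point sees the ray r / f radians off the axis. A picture is of the moment at which its call begins: read the wrist's pose just before it.
- ctrl.close_job(): hands the job in, once; it reports no verdict.
The state is a dict: "t": time; "qpos": joint angles; "qvel": joint speeds; "joint_torque": joint torques, N m; "ee_pos": TCP position; "orientation": TCP orientation; "ft_force": force on the tool from outside, world axes, zero at the start; "moment": the same for the moment, N m; "width": finger opening in mm.
Only numpy, scipy, OpenCV 4.12 (cv2) and the standard library are available. Lean on these libraries where they do the work, as an engineer would, in place of code of your own. Each camera call takes 0.05 s, during which the arm holds its last target.

TASK

Serve the one bread roll that lies on the round wooden board, and keep the others fresh: first shut the lid of the wooden roll box completely over the rolls in it, then take the kitchen tongs by their black grips, close them on the roll on the board and lift it, touching the bread only with the tongs. The program finishes while still holding the tongs closed, with the roll steady between their jaws, clear of everything else and about 15 cm above the board; leave the salt shaker and the garlic where they stand.

Things in the scene. Friction and masses are not known exactly. Their poses are not given: they have to be found in the camera images.
- serving_board: round flat board of brown wood, 180 mm across, 18 mm thick, fixed to the worktop; origin at the centre of its underside, z up
- roll: the one bread roll on the round board: brown dome, 50 mm across at its widest (18 mm above its underside), 42 mm high, flat underside, two pale cuts on top, about 45 g, rigid; origin at the centre of its underside, z up. The two rolls in the box look the same and stay there
- roll_center (a point): the middle of that roll, 20 mm above its underside on its axis
- roll_box: open box of pale wood, 150 mm deep (x), 170 mm wide (y), 75 mm high, fixed to the worktop, turned by up to 0.15 rad, two rolls in it; origin at the centre of its underside, x of its frame points away from the robot, z up
- box_lid (a joint): lid of the roll box: wooden plate 150 x 170 x 8 mm with a small finger lip on its near edge, hinged on the box's far upper edge. Rad: 0 is shut (its top then 84 mm above the worktop), growing as the near edge rises. Starts 0.6 to 1.0 open, leaning over the box; a stiff hinge keeps it where it is left. Pressing straight down on its sloping top shuts it
- box_lid_hinge (a point): the middle of the lid's hinge line, which runs along the box's y on its far upper edge. The lid shuts under about 3 N pressed down 65 mm in front of this line (towards the robot) with closed fingers, until it lies on the box
- tongs: steel tongs lying flat, 220 mm long, 35 mm high, 90 g, balanced at the grips: two sprung arms side by side, hinged by an upright pin at the end near the robot; squeezed sideways by a gripper pointing down over both. Origin midway between the two black grips at underside height; x points to the jaws, z up. Pin at x = -110 mm, middle of jaws at +90 mm, grips from -23 to +27 mm. Both arms swing equally
- tongs_grip (a point): middle between the black grips, 22 mm above the tongs' underside (grips span 13 to 31 mm above it). Grips are 56 mm apart over their outsides when open, 36 mm when closed on the roll; 1 mm here closes the jaws 1.8 mm. Rubber; squeezing takes 6 to 10 N. Held at 50 mm the tongs can be carried and the jaws are still 74 mm apart
- tongs_jaw (a point): middle between the jaws, 90 mm ahead of the grip point, 13 mm above the tongs' underside. The jaws are upright shallow V plates 32 mm long, from 0 to 26 mm above the underside, 50 mm apart when closed on the roll. To take the roll, lower the half-open tongs over it until this point is near the middle of the roll, then squeeze
- tongs_left: the tongs' arm on their +y side; origin on the pin
- tongs_right: the tongs' arm on their -y side; origin on the pin
- salt: salt shaker, 44 mm across, 90 mm high; bystander, origin at the centre of its underside
- garlic: garlic bulb, 60 mm across, 58 mm high; bystander, origin at the centre of its underside
Mind the look-alikes: they are no part of the job. Leave any blue look-alike of the roll alone.

How it is judged (in metres and radians):
On the way, in this order (a step that is already met when the one before it is completed fails the run):
1. the box's lid is shut (value of joint box_lid below 0.06 rad), for 0.2 s.
2. the roll hangs between both jaws of the tongs, 3 cm or more off the board (contact force between each of tongs_left, tongs_right and roll above 0.5 N and height (world z) of roll_center above 0.068 m), for 0.2 s.
At the end, for the whole second after the job is handed in: Lid shut (under 0.06 rad); fingers squeeze both tong arms (over 1 N each); both jaws press the roll (over 0.5 N each), its middle within 35 mm of theirs, still (under 5 cm/s), over 138 mm above the worktop (10 cm above where it lay); tongs over 80 mm up; roll off fingers, arm and box (value of joint box_lid below 0.06 rad and height (world z) of roll_center above 0.138 m and height (world z) of tongs above 0.08 m and contact force between each of tongs_left, tongs_right and roll above 0.5 N and contact force between the fingers and tongs_left above 1 N and contact force between the fingers and tongs_right above 1 N and contact force between each of roll_box, the arm and roll below 0.1 N and distance between roll_center and tongs_jaw below 0.035 m and linear speed of roll below 0.05 m/s); the arm keeps its last pose, push and grip.
It fails at once if the robot touches the roll itself instead of using the tongs (contact force between any of the fingers, the arm and roll above 0.3 N).
It fails at once if the salt shaker or the garlic is knocked away (5 cm) (distance of any of salt, garlic from where it was at the start of the episode above 0.05 m).
It also fails if it takes over 48 s, if anything falls off the work surface, if the arm or the gripper's body presses on something with over 40 N, if the wrist force passes 120 N, or if a joint passes its speed limit or range.

## Working session

There is one attempt and no reset: what is moved stays moved. The work goes in short steps, Python scripts to look and compute and a tool call to move; the robot and the scene stay as the last step left them, time stands still between calls to the robot, and variables do not carry over. Pictures are saved under pics/ and viewed, and the job is handed in when it is done.

Besides the shell and the picture viewer there is one more tool, called after "Request:" by a JSON object that holds its "op" and its "data", one argument or row to a line. servo_tool: Moves the arm, as the interface text tells. Its arguments: {"type":"object","properties":{"moves":{"type":"string"},"hand":{"type":"number"}},"required":["moves"]}

```bash
mkdir -p pics; cat > h.py <<'E'
import numpy as np, cv2
from workcell import ctrl
def snap(n,f):
    im=ctrl.get_image(n); cv2.imwrite('pics/'+f,im['pixels'][:,:,::-1]); 
    return im
E
python3 - <<'E'
from h import *
import pickle
o=ctrl.get_obs(); print(o)
for n in ['scene','top','wrist']:
    im=snap(n,n+'0.png'); pickle.dump(im,open(n+'0.pkl','wb'))
    print(n,{k:v for k,v in im.items() if k not in('pixels','depth')})
E
```

```text
{'t': 0.0, 'qpos': array([ 1.25901922e+00,  4.23855835e-01,  1.63066262e+00,  1.70023276e-05,
        1.08856585e+00, -1.90170212e-02]), 'qvel': array([-4.09996549e-04, -6.46635483e-04, -7.48145161e-04,  2.92955961e-04,
       -6.44957211e-04, -1.53849518e-05]), 'joint_torque': array([-1.13639224e-03, -5.44614208e+01, -2.73676479e+01,  6.42417488e-02,
        2.26552121e-02, -1.80210468e-04]), 'ee_pos': array([180.19877699, 597.9313122 , 240.90305454]), 'orientation': array([-1.560025  ,  0.2300425 , -0.22963212]), 'ft_force': array([ 0.35406406, -0.38960956, -0.11541662]), 'moment': array([ 0.00154308,  0.03917865, -0.01237023]), 'width': 88.06446823766068}
scene {'vertical_fov': 53.07864883733328, 'cx': 320.2935515234015, 'cy': 203.53480228742467, 'xyz': array([-334.70866856, -466.43145138,  684.62637169]), 'attitude': array([ 0.91401582, -0.54111277, -1.0102905 ])}
top {'vertical_fov': 56.3258919872899, 'cx': 325.0346571167716, 'cy': 195.94308827274307, 'xyz': array([ 378.37810195,  -15.95967432, 1006.89344985]), 'attitude': array([ 0.1278859 , -0.13639129, -1.57879022])}
wrist {'vertical_fov': 65.70646984690485, 'cx': 319.52450052778335, 'cy': 199.4983434767465, 'T_tool_cam': array([[ 6.66030894e-04, -9.59022191e-01, -2.83330186e-01,
        -7.73320826e+01],
       [ 4.90549965e-04,  2.83330528e-01, -9.59022195e-01,
        -1.43035937e+02],
       [ 9.99999658e-01,  4.99750798e-04,  6.59155187e-04,
         8.66372793e-01],
       [ 0.00000000e+00,  0.00000000e+00,  0.00000000e+00,
         1.00000000e+00]])}
```

View pics/top0.png

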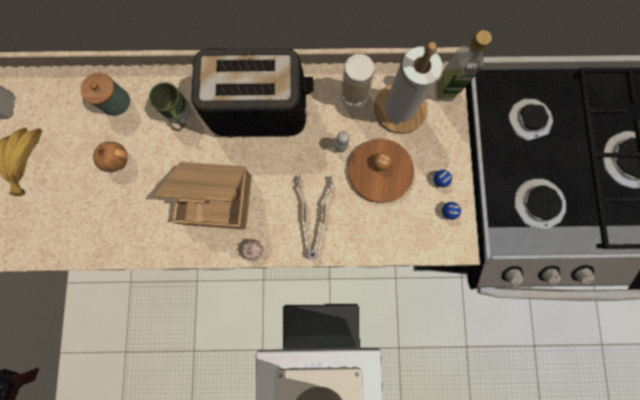

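View pics/scene0.png

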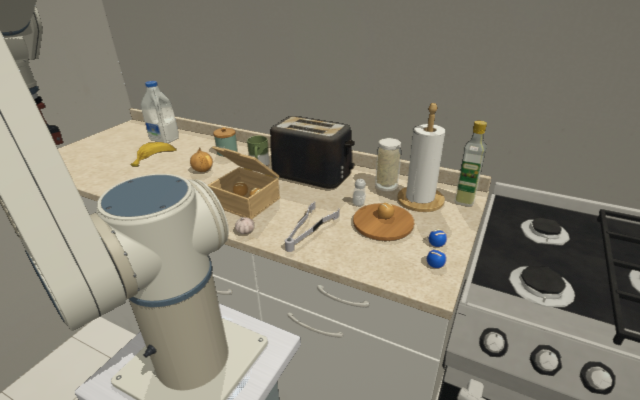

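```bash
cat >> h.py <<'E'
import pickle
from scipy.spatial.transform import Rotation as R
def ray(im,uv):
    uv=np.atleast_2d(uv).astype(float); f=200/np.tan(np.radians(im['vertical_fov']/2))
    d=np.c_[(uv[:,0]-im['cx'])/f,-(uv[:,1]-im['cy'])/f,-np.ones(len(uv))]
    return d@R.from_rotvec(im['attitude']).as_matrix().T
def onz(im,uv,z):
    d=ray(im,uv); return im['xyz']+d*((z-im['xyz'][2])/d[:,2])[:,None]
def bydepth(im,uv):
    uv=np.atleast_2d(uv).astype(int); return im['xyz']+ray(im,uv)*im['depth'][uv[:,1],uv[:,0]][:,None]
def cloud(im):
    v,u=np.mgrid[:400,:640]; return bydepth(im,np.c_[u.ravel(),v.ravel()]).reshape(400,640,3)
def proj(im,P):
    f=200/np.tan(np.radians(im['vertical_fov']/2))
    p=(np.atleast_2d(P)-im['xyz'])@R.from_rotvec(im['attitude']).as_matrix()
    return np.c_[im['cx']+f*p[:,0]/-p[:,2], im['cy']-f*p[:,1]/-p[:,2]]
E
python3 - <<'E'
from h import *
im=pickle.load(open('top0.pkl','rb'))
p=im['pixels'][:,:,::-1]
a=p[140:270,130:290]; cv2.imwrite('pics/topA.png',cv2.resize(a,None,fx=5,fy=4.6,interpolation=cv2.INTER_CUBIC)[:600])
a=p[160:270,280:420]; cv2.imwrite('pics/topB.png',cv2.resize(a,None,fx=5,fy=5,interpolation=cv2.INTER_CUBIC))
C=cloud(im)
for n,uv in dict(roll=(382,160),board=(370,185),lid=(205,180),salt=(342,140),garlic=(251,250),counter=(280,230),counter2=(150,230),pin=(312,255)).items(): print(n,C[uv[1],uv[0]].round(1))
s=pickle.load(open('scene0.pkl','rb'))
b=s['pixels'][:,:,::-1][180:270,270:430];cv2.imwrite('pics/sceneB.png',cv2.resize(b,None,fx=5,fy=5,interpolation=cv2.INTER_CUBIC))
E
```

```text
roll [ 632.4 -172.2   60.3]
board [ 574.8 -144.2   17.2]
lid [566.6 261.6 141.6]
salt [679.4 -67.2  86.8]
garlic [403.9 167.   50.5]
counter [457.5  99.7   1.4]
counter2 [461.8 448.6   0.7]
pin [389.6  13.1  36.8]
```

View pics/topA.png

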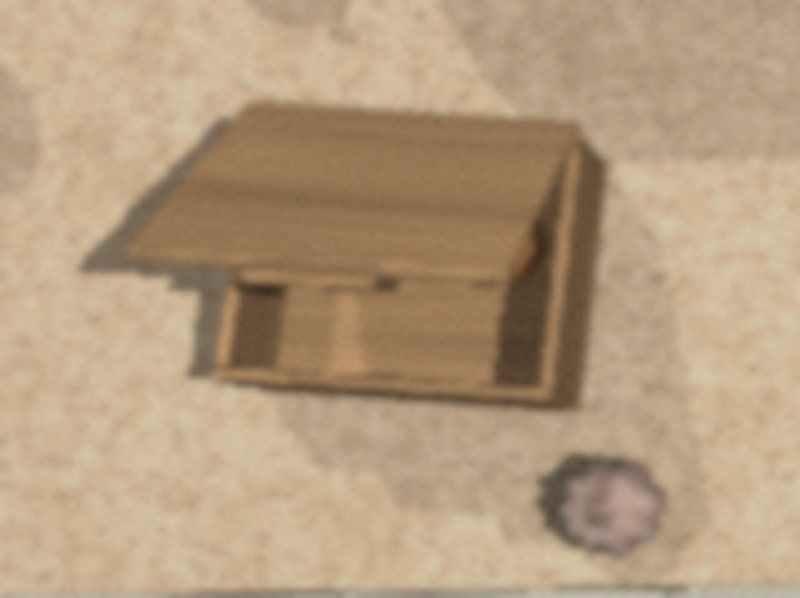

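View pics/topB.png

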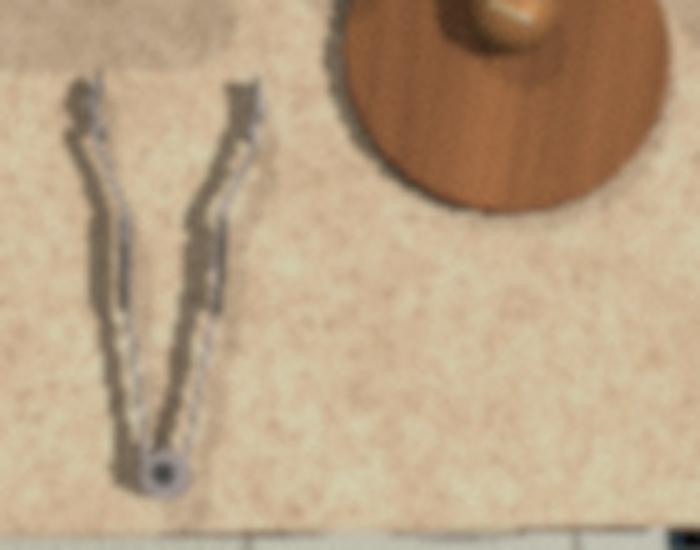

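View pics/sceneB.png

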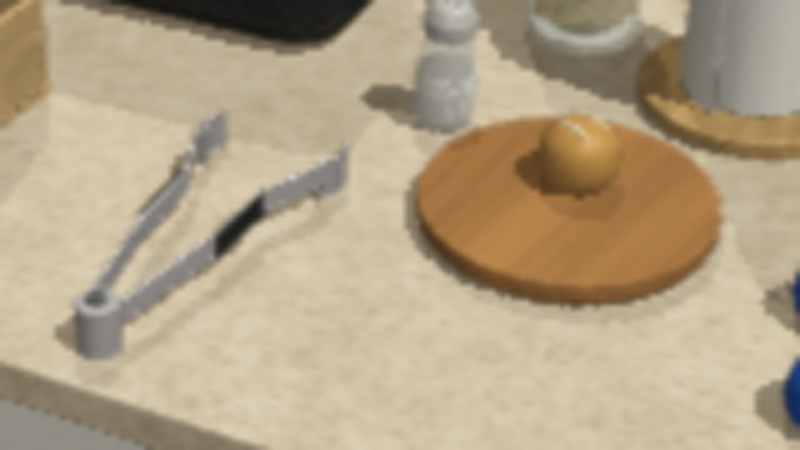

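```bash
python3 - <<'E'
from h import *
im=pickle.load(open('top0.pkl','rb')); C=cloud(im)
f=lambda x,y:(130+(x+.5)/5-.5,140+(y+.5)/4.6-.5)
g=lambda x,y:(280+(x+.5)/5-.5,160+(y+.5)/5-.5)
A=onz(im,[f(250,103),f(580,122)],84); print('hinge edge',A.round(1),A.mean(0).round(1))
B=onz(im,[f(220,378),f(553,398)],75); print('near rim',B.round(1),B.mean(0).round(1))
L=onz(im,[f(130,258),f(505,278)],0); 
print('lid near depth',bydepth(im,[(157,194),(230,198),(200,194)]).round(1))
# lid plane fit
reg=C[165:192,190:228].reshape(-1,3); c=reg.mean(0); n=np.linalg.svd(reg-c)[2][2]; n*=np.sign(n[2]);print('lid c',c.round(1),n.round(3),'ang',np.arccos(n[2]),'yaw',np.arctan2(-n[1],-n[0]))
# tongs
print('pin',onz(im,[g(163,472)],35).round(1))
gr=onz(im,[g(123,219),g(125,308),g(221,220),g(214,308)],31); print('grips',gr.round(1),gr.mean(0).round(1))
j=onz(im,[g(99,73),g(97,135),g(258,80),g(252,140)],26); print('jaws',j.round(1),j.mean(0).round(1))
# roll via depth cloud
m=(C[...,2]>24)&(C[...,2]<75)&(abs(C[...,0]-620)<60)&(abs(C[...,1]+165)<60)
P=C[m]; print(m.sum(),P.min(0),P.max(0), P[P[:,2]>50].mean(0))
# sphere-ish fit using hor. circle ring
from scipy.optimize import least_squares
hsv=cv2.cvtColor(im['pixels'],cv2.COLOR_RGB2HSV)
bd=(C[...,2]>12)&(C[...,2]<22)&(abs(C[...,0]-600)<120)&(abs(C[...,1]+160)<120)&(hsv[...,1]>110)
cn=max(cv2.findContours(bd.astype(np.uint8),0,1)[0],key=cv2.contourArea)[:,0]
Q=onz(im,cn,18); (cx,cy),r=cv2.minEnclosingCircle(Q[:,:2].astype(np.float32)); print('board',cx,cy,r)
E
```

```text
hinge edge [[626.6 346.4  84. ]
 [614.  178.7  84. ]] [620.3 262.5  84. ]
near rim [[475.4 356.8  75. ]
 [462.5 190.5  75. ]] [469.  273.7  75. ]
lid near depth [[525.8 351.5 188.8]
 [515.1 189.7 187.8]
 [526.  258.7 181.4]]
lid c [572.8 254.7 137.7] [0.942 0.005 0.336] ang 1.2276661074609412 yaw -3.1361445401161374
pin [[392.2  12.6  35. ]]
grips [[524.5  33.   31. ]
 [477.4  32.1  31. ]
 [523.4 -18.8  31. ]
 [476.8 -14.5  31. ]] [500.5   7.9  31. ]
jaws [[604.8  45.9  26. ]
 [570.9  47.   26. ]
 [600.  -39.6  26. ]
 [567.2 -35.9  26. ]] [585.7   4.3  26. ]
265 [ 611.99077777 -198.4740326    30.75548913] [ 657.72743534 -152.26497173   62.60715974] [ 634.08790041 -175.79586421   55.96814202]
board 616.808837890625 -174.7637939453125 88.63346862792969
```

```bash
python3 - <<'E'
from h import *
o=ctrl.get_obs(); M=R.from_rotvec(o['orientation']).as_matrix(); print(M.round(3), np.degrees(np.arctan2(M[1,2],M[0,2])))
im=pickle.load(open('top0.pkl','rb')); print(bydepth(im,[(250,130),(250,110),(210,130),(110,157),(103,90)]).round(0))
E
```

```text
[[ 0.957 -0.     0.289]
 [-0.289 -0.001  0.957]
 [-0.    -1.    -0.001]] 73.22312142969035
[[718. 174.  62.]
 [725. 152. 179.]
 [741. 298.   1.]
 [647. 534.  67.]
 [819. 551.  94.]]
```

Request:
{"op": "servo_tool", "data": {
  "moves": "0.045 -0.04 0 0 0 0;0.09 -0.08 0 0 0 0;0.135 -0.12 0 0 0 0;0.18 -0.16 0 0 0 0;0.225 -0.20 0 0 0 0;0.27 -0.24 0 0 0 0;0.315 -0.28 0 0 0 0;0.375 -0.331 0 0 0 0",
  "hand": 255
}}

```text
t: 1.15
ee_pos: [544.1, 276.4, 241.6]
orientation: [-1.559, 0.23, -0.23]
ft_force: [0.9, 0.7, 0.2]
width: 11.6
```

Request:
{"op": "servo_tool", "data": {
  "moves": "0 0 -0.04 0 0 0;0 0 -0.065 0 0 0;0 0 -0.080 0 0 0;0 0 -0.092 0 0 0;0 0 -0.104 0 0 0;0 0 -0.114 0 0 0;0 0 -0.124 0 0 0;0 0 -0.13 0 0 0"
}}

```text
t: 2.15
ee_pos: [542.8, 277.9, 111.1]
orientation: [-1.559, 0.23, -0.229]
ft_force: [-1.2, 0.6, 0.6]
width: 0.3
```

Request:
{"op": "servo_tool", "data": {
  "moves": "0 0 -0.003 0 0 0;0 0 -0.006 0 0 0;0 0 -0.008 0 0 0;0 0 -0.010 0 0 0;0 0 -0.010 0 0 0"
}}

```text
t: 2.78
ee_pos: [543.1, 278.0, 102.8]
orientation: [-1.558, 0.23, -0.23]
ft_force: [-3.8, -1.9, 9.5]
width: 0.6
```

```bash
python3 - <<'E'
from h import *
print(ctrl.get_obs()['ft_force'])
im=snap('top','top1.png')
a=im['pixels'][:,:,::-1][110:270,130:290]; cv2.imwrite('pics/topA1.png',cv2.resize(a,None,fx=3.7,fy=3.7))
E
```

```text
[-3.80294542 -1.91591435  9.50676764]
```

View pics/topA1.png

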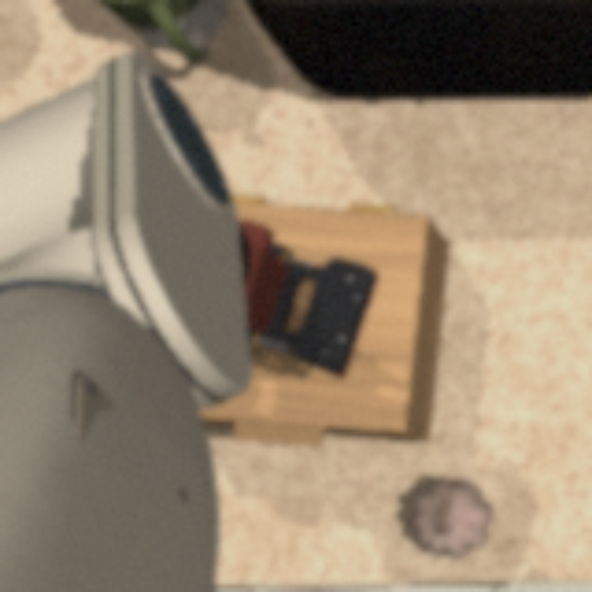

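Request:
{"op": "servo_tool", "data": {
  "moves": "0 0 0.04 0 0 0;0 0 0.09 0 0 0;-0.005 -0.045 0.11 0 0 2;-0.014 -0.09 0.11 0 0 5;-0.022 -0.14 0.11 0 0 8;-0.03 -0.19 0.11 0 0 11;-0.038 -0.24 0.11 0 0 14.4;-0.041 -0.27 0.11 0 0 14.4",
  "hand": 0
}}

```text
t: 3.82
ee_pos: [501.4, 5.9, 211.9]
orientation: [-1.571, 0.033, -0.033]
ft_force: [0.2, -0.2, 0.3]
width: 77.0
```

Request:
{"op": "servo_tool", "data": {
  "moves": "0 0 0 0 0 0;0 0 0 0 0 0"
}}

```text
t: 4.08
ee_pos: [502.3, 8.4, 211.8]
orientation: [-1.57, 0.032, -0.033]
ft_force: [1.1, -0.9, 0.2]
width: 87.4
```

```bash
python3 - <<'E'
from h import *
o=ctrl.get_obs(); M=R.from_rotvec(o['orientation']).as_matrix(); print(o['ee_pos'],M.round(3), np.degrees(np.arctan2(M[1,2],M[0,2])))
w=snap('wrist','w1.png'); pickle.dump((o,w),open('w1.pkl','wb'))
im=snap('top','top2.png'); pickle.dump(im,open('top2.pkl','wb'))
C=cloud(im);print('lid',bydepth(im,[(225,180),(200,190),(190,190),(200,218),(240,215),(195,170)]).round(0))
E
```

```text
[502.26757243   8.39932107 211.81923517] [[ 0.999  0.001  0.042]
 [-0.042  0.     0.999]
 [ 0.001 -1.     0.   ]] 87.60243315911225
lid [[579. 230.  83.]
 [554. 292.  83.]
 [554. 317.  82.]
 [483. 288.  84.]
 [489. 189.  85.]
 [605. 306.  86.]]
```

View pics/w1.png

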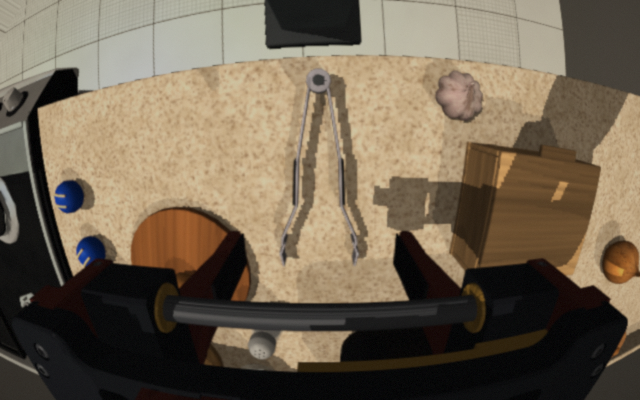

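View pics/top2.png

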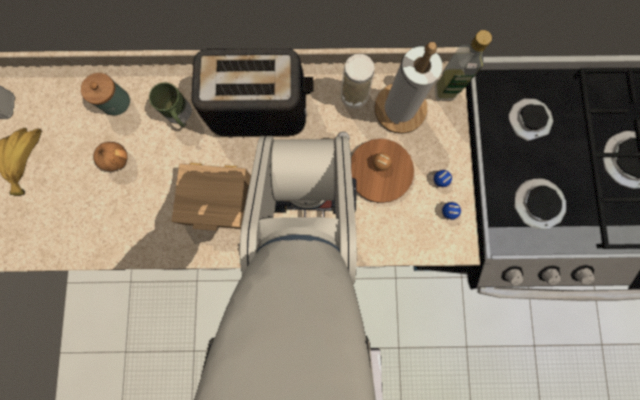

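```bash
cat >> h.py <<'E'
def won(o,w,uv,z):
    uv=np.atleast_2d(uv).astype(float); f=200/np.tan(np.radians(w['vertical_fov']/2))
    d=uv-[w['cx'],w['cy']]; r=np.hypot(*d.T); th=r/f
    c=np.c_[d[:,0]/r*np.sin(th),-d[:,1]/r*np.sin(th),-np.cos(th)]
    Rt=R.from_rotvec(o['orientation']).as_matrix(); T=w['T_tool_cam']
    D=c@T[:3,:3].T@Rt.T; O=o['ee_pos']+Rt@T[:3,3]
    return O+D*((z-O[2])/D[:,2])[:,None]
E
python3 - <<'E'
from h import *
o,w=pickle.load(open('w1.pkl','rb'))
p=w['pixels'][60:280,250:390,::-1]; cv2.imwrite('pics/w1c.png',cv2.resize(p,None,fx=2.7,fy=2.7,interpolation=cv2.INTER_CUBIC))
print(won(o,w,[(318,80)],35).round(1)); g=won(o,w,[(297,160),(295,203),(342,162),(342,205)],31);print(g.round(1),g.mean(0))
j=won(o,w,[(283,237),(283,263),(354,237),(354,263)],26);print(j.round(1),j.mean(0))
E
```

```text
[[393.6  12.1  35. ]]
[[476.3 -13.8  31. ]
 [523.7 -18.9  31. ]
 [480.5  33.7  31. ]
 [528.2  32.6  31. ]] [502.19701627   8.41913899  31.        ]
[[565.9 -36.1  26. ]
 [600.1 -39.2  26. ]
 [569.4  46.1  26. ]
 [603.7  46.1  26. ]] [584.73657658   4.24259441  26.        ]
```

View pics/w1c.png

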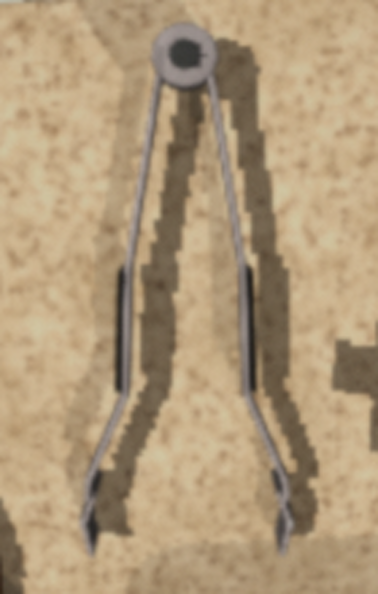

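Request:
{"op": "servo_tool", "data": {
  "moves": "0 0 -0.05 0 0 0;0 0 -0.10 0 0 0;0 0 -0.14 0 0 0;0 0 -0.165 0 0 0;0 0 -0.18 0 0 0;0 0 -0.187 0 0 0;0 0 -0.187 0 0 0"
}}

```text
t: 5.05
ee_pos: [502.3, 8.2, 24.9]
orientation: [-1.571, 0.032, -0.032]
ft_force: [0.7, 0.3, -0.2]
width: 87.9
```

Request:
{"op": "servo_tool", "data": {
  "moves": "0 0 0 0 0 0;0 0 0 0 0 0;0 0 0 0 0 0;0 0 0 0 0 0",
  "hand": 113
}}

```text
t: 5.55
ee_pos: [502.5, 7.8, 25.1]
orientation: [-1.571, 0.032, -0.034]
ft_force: [0.4, -1.4, 2.4]
width: 51.8
```

Request:
{"op": "servo_tool", "data": {
  "moves": "0 0 0 0 0 0;0 0 0 0 0 0;0 0 0.01 0 0 0;0 0 0.03 0 0 0;0 0 0.06 0 0 0;0 0 0.09 0 0 0;0 0 0.10 0 0 0;0 0 0.10 0 0 0",
  "hand": 122
}}

```text
t: 6.55
ee_pos: [501.9, 8.0, 124.9]
orientation: [-1.571, 0.032, -0.033]
ft_force: [0.5, -0.2, -0.9]
width: 45.9
```

```bash
python3 - <<'E'
from h import *
o=ctrl.get_obs(); print(o['ee_pos'],o['width'],o['ft_force'])
w=snap('wrist','w2.png'); pickle.dump((o,w),open('w2.pkl','wb'))
s=snap('scene','s2.png')
E
```

```text
[501.94972784   7.97881336 124.92417339] 45.85840136233067 [ 0.49750257 -0.21133747 -0.87671779]
```

View pics/w2.png

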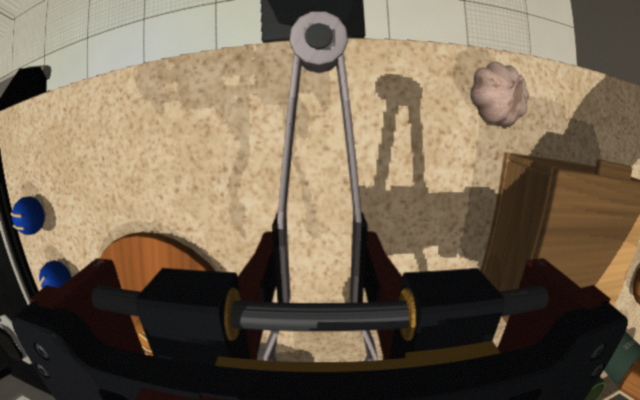

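View pics/s2.png

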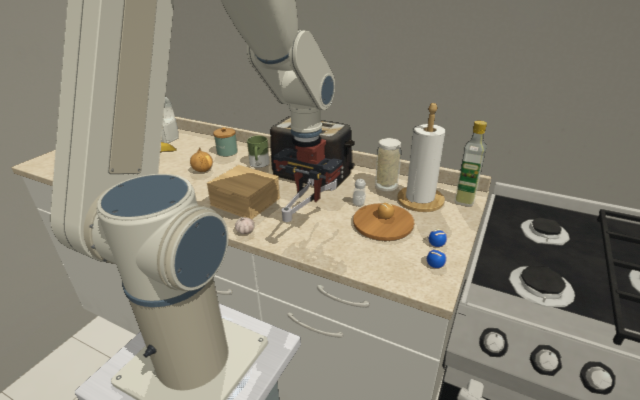

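```bash
python3 - <<'E'
from h import *
o,w=pickle.load(open('w2.pkl','rb'))
print('pin',won(o,w,[(319,37)],135).round(1))
for n in ['top0','scene0']:
    im=pickle.load(open(n+'.pkl','rb'));C=cloud(im)
    m=(C[...,2]>26)&(C[...,2]<75)&(abs(C[...,0]-634)<45)&(abs(C[...,1]+175)<45); P=C[m]
    from scipy.optimize import least_squares
    # ellipsoid-ish: horizontal radius by height unknown; fit sphere
    s=least_squares(lambda q:np.linalg.norm(P-q[:3],axis=1)-q[3],[634,-175,38,25],loss='soft_l1'); print(n,s.x.round(1),m.sum(),P[:,2].max())
    v,u=np.nonzero(m); print(u.min(),u.max(),v.min(),v.max(), [onz(im,[(u.mean(),v.mean())],z).round(1) for z in (38,40)])
    p=im['pixels'][:,:,::-1]; 
E
```

```text
pin [[392.7  12.9 135. ]]
top0 [ 636.2 -176.7   36.6   24.4] 265 62.60715974374364
373 391 152 170 [array([[ 635.9, -176.6,   38. ]]), array([[ 635.3, -176.2,   40. ]])]
scene0 [ 635.  -178.1   35.    24. ] 200 59.86458603525557
378 393 202 217 [array([[ 634. , -178.2,   38. ]]), array([[ 631. , -179.1,   40. ]])]
```

Request:
{"op": "servo_tool", "data": {
  "moves": "0 -0.02 0.025 0 0 0;0 -0.06 0.03 0 0 0;0.01 -0.10 0.03 0 0 0;0.02 -0.14 0.03 0 0 0;0.035 -0.17 0.03 0 0 0;0.043 -0.181 0.03 0 0 0;0.043 -0.181 0.03 0 0 0;0.043 -0.181 0.03 0 0 0",
  "hand": 117
}}

```text
t: 7.65
ee_pos: [544.1, -171.9, 154.0]
orientation: [-1.57, 0.033, -0.031]
ft_force: [0.2, 0.0, -1.0]
width: 47.9
```

```bash
python3 - <<'E'
from h import *
o=ctrl.get_obs(); print(o['ee_pos'],o['width'],o['ft_force'])
w=snap('wrist','w3.png'); pickle.dump((o,w),open('w3.pkl','wb'))
s=snap('scene','s3.png');pickle.dump(s,open('s3.pkl','wb'))
b=s['pixels'][:,:,::-1][130:260,290:450];cv2.imwrite('pics/s3c.png',cv2.resize(b,None,fx=4.5,fy=4.5,interpolation=cv2.INTER_CUBIC))
t=snap('top','t3.png');b=t['pixels'][:,:,::-1][110:260,300:450];cv2.imwrite('pics/t3c.png',cv2.resize(b,None,fx=4,fy=4,interpolation=cv2.INTER_CUBIC))
E
```

```text
[ 544.12744483 -171.85882225  154.02972052] 47.89297434294515 [ 0.22995684  0.03045814 -1.03474161]
```

View pics/w3.png

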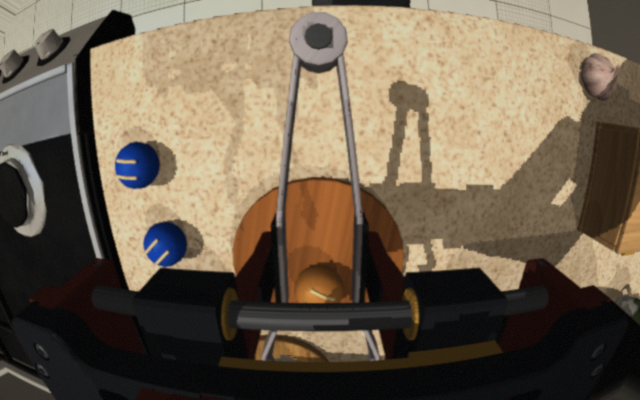

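View pics/s3c.png

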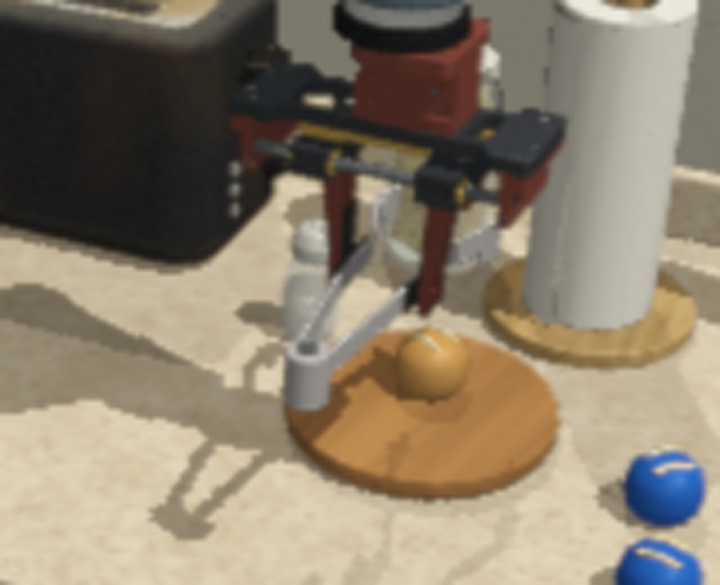

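View pics/t3c.png

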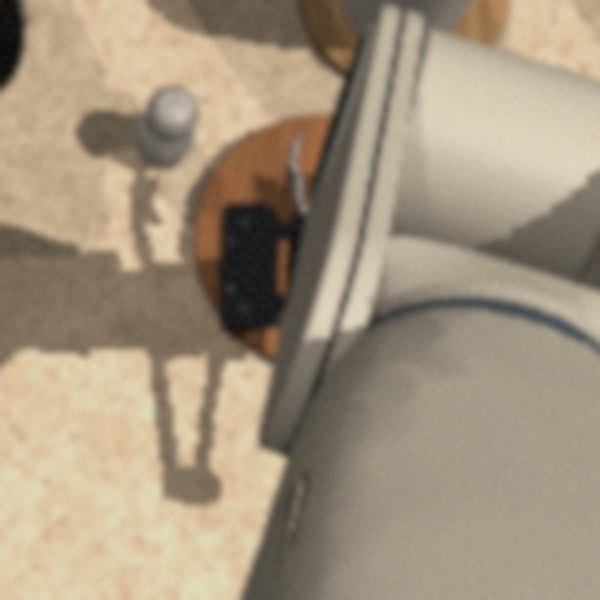

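```bash
python3 - <<'E'
from h import *
o,w=pickle.load(open('w3.pkl','rb'))
p=w['pixels'][180:310,220:420,::-1]; cv2.imwrite('pics/w3c.png',cv2.resize(p,None,fx=4,fy=4,interpolation=cv2.INTER_CUBIC))
print('pin',won(o,w,[(318.5,37)],164.5).round(1)); print(won(o,w,[(294,288),(347,288),(320.5,288)],36).round(1))
print('board edge', won(o,w,[(233,245),(406,245),(318,178)],18).round(1))
print('jaws',won(o,w,[(268,350),(376,350)],155).round(1))
E
```

```text
pin [[ 435.  -167.2  164.5]]
[[ 634.2 -200.3   36. ]
 [ 636.4 -147.8   36. ]
 [ 635.1 -174.    36. ]]
board edge [[ 593.7 -261.4   18. ]
 [ 601.   -85.5   18. ]
 [ 528.5 -172.    18. ]]
jaws [[ 605.3 -205.9  155. ]
 [ 608.4 -138.6  155. ]]
```

View pics/w3c.png

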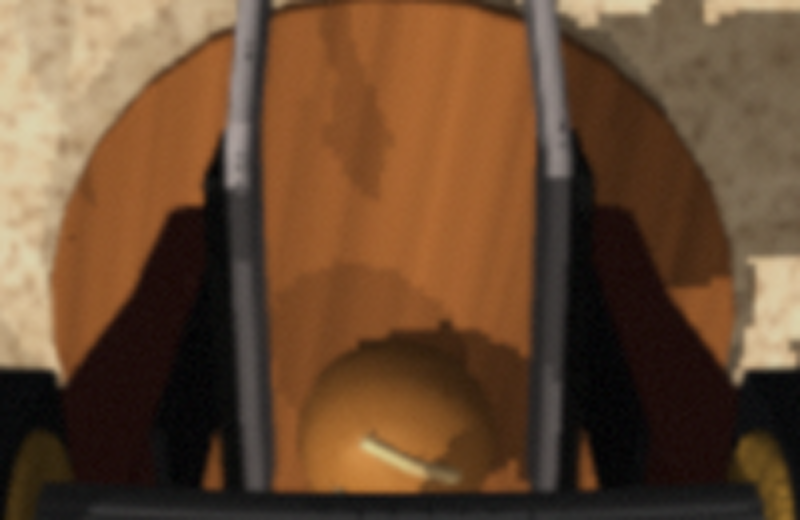

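Request:
{"op": "servo_tool", "data": {
  "moves": "0 0.001 -0.03 0 0 0;0 0.001 -0.055 0 0 0;0 0.001 -0.075 0 0 0;0 0.001 -0.09 0 0 0;0 0.001 -0.10 0 0 0;0 0.001 -0.105 0 0 0;0 0.001 -0.105 0 0 0"
}}

```text
t: 8.68
ee_pos: [545.1, -172.1, 49.7]
orientation: [-1.571, 0.033, -0.033]
ft_force: [0.1, 0.8, -0.6]
width: 47.4
```

```bash
python3 - <<'E'
from h import *
o=ctrl.get_obs(); print(o['ee_pos'],o['width'],o['ft_force'])
w=snap('wrist','w4.png'); pickle.dump((o,w),open('w4.pkl','wb'))
s=snap('scene','s4.png')
b=s['pixels'][:,:,::-1][130:260,290:450];cv2.imwrite('pics/s4c.png',cv2.resize(b,None,fx=4.5,fy=4.5,interpolation=cv2.INTER_CUBIC))
E
```

```text
[ 545.0746253  -172.09420761   49.71230002] 47.42499260600278 [ 0.10249826  0.842841   -0.58704427]
```

View pics/s4c.png

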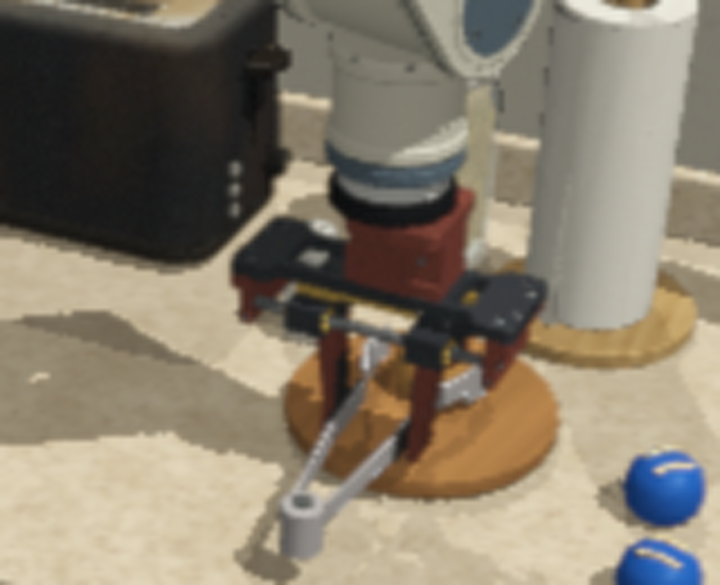

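View pics/w4.png

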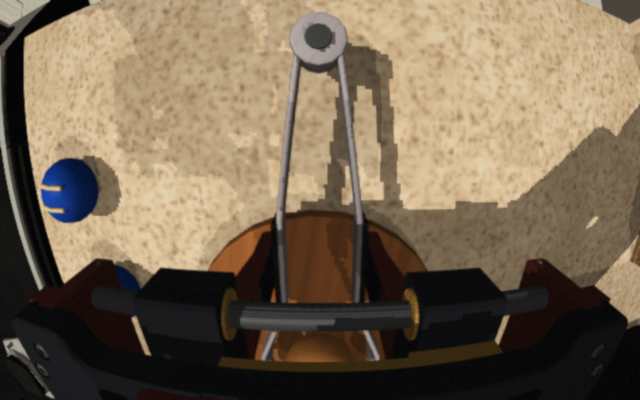

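Request:
{"op": "servo_tool", "data": {
  "moves": "0 0 0 0 0 0;0 0 0 0 0 0;0 0 0 0 0 0;0 0 0 0 0 0",
  "hand": 150
}}

```text
t: 9.28
ee_pos: [545.1, -172.2, 49.8]
orientation: [-1.571, 0.032, -0.033]
ft_force: [0.2, 0.0, -0.5]
width: 36.2
```

Request:
{"op": "servo_tool", "data": {
  "moves": "0 0 0 0 0 0;0 0 0 0 0 0;0 0 0 0 0 0;0 0 0 0 0 0;0 0 0 0 0 0;0 0 0 0 0 0",
  "hand": 255
}}

```text
t: 10.02
ee_pos: [545.0, -172.1, 49.7]
orientation: [-1.571, 0.033, -0.033]
ft_force: [0.9, 0.1, -0.1]
width: 36.1
```

Request:
{"op": "servo_tool", "data": {
  "moves": "0 0 0.004 0 0 0;0 0 0.012 0 0 0;0 0 0.024 0 0 0;0 0 0.036 0 0 0;0 0 0.048 0 0 0;0 0 0.060 0 0 0;0 0 0.072 0 0 0;0 0 0.084 0 0 0"
}}

```text
t: 11.02
ee_pos: [544.9, -172.1, 134.5]
orientation: [-1.571, 0.033, -0.033]
ft_force: [-0.2, 0.2, -1.6]
width: 35.8
```

Request:
{"op": "servo_tool", "data": {
  "moves": "0 0 0.012 0 0 0;0 0 0.024 0 0 0;0 0 0.036 0 0 0;0 0 0.048 0 0 0;0 0 0.058 0 0 0;0 0 0.064 0 0 0;0 0 0.066 0 0 0;0 0 0.066 0 0 0"
}}

```text
t: 12.02
ee_pos: [544.9, -172.0, 199.5]
orientation: [-1.57, 0.033, -0.032]
ft_force: [-0.4, 0.2, -1.9]
width: 35.8
```

Request:
{"op": "servo_tool", "data": {
  "moves": "0 0 0 0 0 0;0 0 0 0 0 0;0 0 0 0 0 0;0 0 0 0 0 0"
}}

```text
t: 12.52
ee_pos: [545.0, -172.1, 199.6]
orientation: [-1.571, 0.033, -0.032]
ft_force: [-0.3, 0.3, -1.4]
width: 35.8
```

```bash
python3 - <<'E'
from h import *
o=ctrl.get_obs(); print(o['t'],o['ee_pos'],o['width'],o['ft_force'])
w=snap('wrist','w5.png')
s=snap('scene','s5.png')
b=s['pixels'][:,:,::-1][70:270,200:450];cv2.imwrite('pics/s5c.png',cv2.resize(b,None,fx=3,fy=3,interpolation=cv2.INTER_CUBIC))
t=snap('top','t5.png')
print(bydepth(t,[(225,180),(200,190),(190,190),(200,218),(195,170)]).round(0))
E
```

```text
12.525 [ 544.95873633 -172.0786166   199.60056643] 35.816393311045886 [-0.30188465  0.27281133 -1.42731144]
[[579. 230.  82.]
 [554. 292.  83.]
 [554. 317.  83.]
 [483. 289.  83.]
 [605. 306.  85.]]
```

View pics/s5c.png

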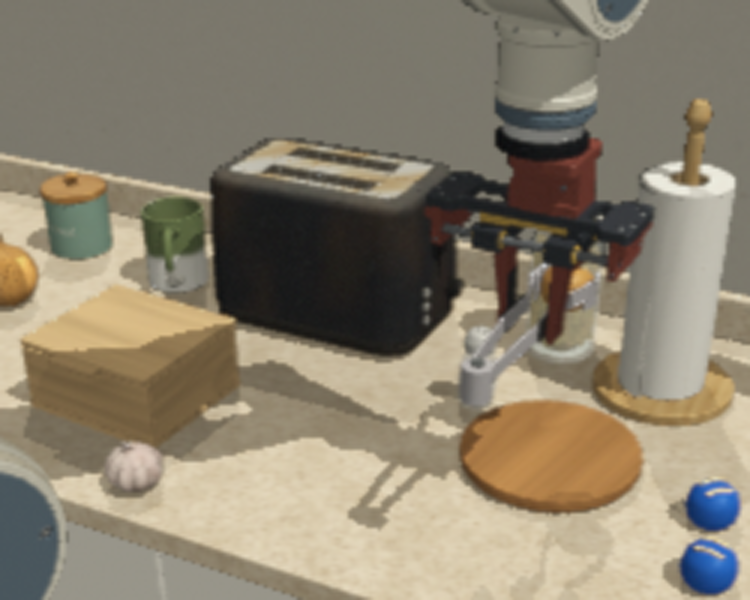

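View pics/w5.png

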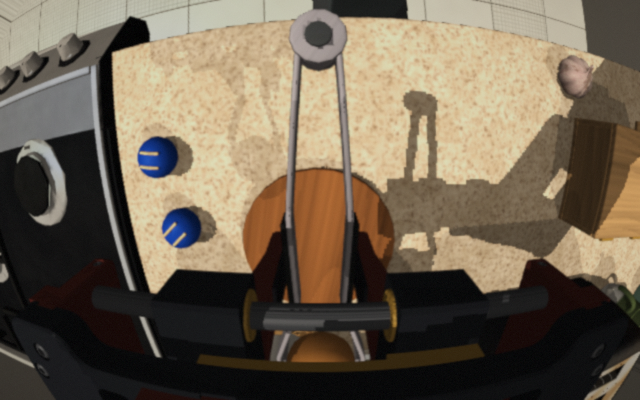

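View pics/t5.png

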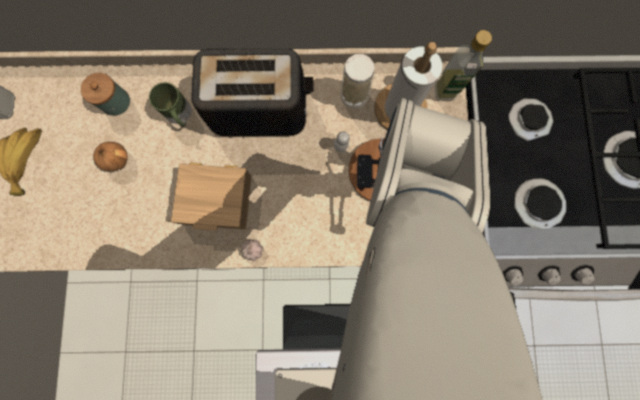

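The board is empty. The roll hangs between the jaws (about 320,350 in the wrist view). The lid is flat, and the salt (342,140) and garlic (251,250) stand where they were in the top view.

```bash
python3 -c "
from workcell import ctrl
print(ctrl.close_job())"
```

```text
the job is handed in; nothing more can be done
None
```

I shut the box lid with closed fingers, then took the tongs by their grips and carried them half open over the roll. I squeezed them on it and lifted it 150 mm straight up. The job was handed in with the tongs held closed, about 12.5 s into the run.

**Last checks before hand-in:**
- **Lid:** it lies flat, with its top 82–85 mm above the worktop in the top view's depth. It pushed back with 9.5 N when pressed shut.
- **Grip:** the fingers held steady at 35.8 mm, against 36 mm expected when closed on the roll.
- **Roll:** the board is empty and the roll sits centred between the jaws. Its middle is about 188 mm above the worktop, worked out from the tool height of 199.6 mm rather than measured directly.
- **Bystanders:** the salt shaker and garlic stand where they were.

No check failed. The camera estimates of the roll's position differed by about 4 mm in y, so I aimed between them. The lid was pressed about 77 mm in front of the hinge instead of 65 mm, because the last move row was cut short. I did not measure the jaw forces on the roll directly.

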